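# Gauge the gap of the sample press

### The arm

A 6-joint arm with a two-finger parallel gripper is mounted at the origin on a cart in front of the work surface, level with it; the furniture and walls round the work are solid. World frame = base frame: x ahead of the robot, y to its left, z up, the work surface at z = 0. Lengths are in m, angles in degrees, forces in N, time in s.
With the tool pointing down it reaches from about 0.275 to 0.85 m from the base axis. Payload 5.2 kg.
Tool frame: the origin (TCP) lies between the finger pads; the fingertips stand 25 mm ahead of it and the grasp point (between the pads) lies 6 mm ahead of it; z points along the fingers, y is the line along which they close (so a half turn about z gives the same grasp; the last joint's range is limited). The gripper opens to 85 mm and grips with 20 to 120 N. Pads are 22 mm wide; open, the fingers measure 114 mm over their backs; the gripper's body (76 mm by 85 mm) begins 54 mm behind the grasp point. The pads swing forward as they close: fully open they stand 13 mm farther back than shut.
Start: joints at [55.703, 14.817, 87.949, -0, 77.235, -11.62], TCP at [0.212, 0.507, 0.256] pointing down, gripper open.
Joint ranges: [-179.93, 179.93], [-52.35, 119.4], [10.71, 147.94], [-69.91, 249.91], [12.55, 155.21], [-178.61, 178.61]. Speed limits (degrees/s): [147.25, 147.25, 180, 180, 180, 180].

### API

Orientations are given as [roll, pitch, yaw] about the fixed x, y, z axes, in that order (R = Rz(yaw) Ry(pitch) Rx(roll)).
In Python, from rig import bot gives the robot as it stands.
- The arm moves only by the shell command python3 -m jog 'ROWS' [OPENING] [FORCE]. ROWS is JSON, a list of rows, each a list of 2 entries, a list of its own where there are three numbers: the shift along the tool's x, y, z in m, then the turn about the tool's z in rad. In form: [[[tx, ty, tz], twist], ...]. A call has exactly 8 rows; each row shifts and turns the commanded pose from where the row before left it, along the tool's axes as they then stand; what a row does not reach is not made up. A row lasts 1/10 s, in which the tool goes at most 50 mm and 8.59 degrees, less where a joint would pass 70% of its speed; a pose out of reach is approached as far as the arm can. A call with a gripper value outside its range is refused whole. OPENING is the closure, from 0 (fully open) to 1 (shut), set as the call begins (- or left out, the last holds). The fingers move at their own pace and stop on an object; FORCE is the grip in N (left out, the last holds). Time passes only in rows, so rows that do not move let the fingers close, or fill a call up. It gives the time, the measured TCP pose, the force, the opening and the grip force at its end, in the units of the state.
- bot.get_state(): the state, without advancing time (a new reading comes with each control period).
- bot.read_camera(name): name is "side" or "top"; returns (picture, depth): 480x640x3 uint8, red, green, blue; 480x640 float32, m along the optical axis (not along the pixel's ray), 0 where there is no reading.
- bot.get_calibration(name): a dict with "fx", "fy", "cx", "cy" (pixels), "k1" (the pictures are not rectified: a ray, as slopes to the right and down, at radius r is drawn at 1 + k1 r^2 times it, then the intrinsics apply), "view" (4x4, takes a point from world to camera coordinates). Camera axes: x right, y down, z forward; pixel columns grow to the right and rows downward; lengths in m; the calibration is good to about 2 mm. A picture is of the moment at which its call begins. get_calibration takes no time and is no camera call.
- bot.sign_off(): hands the job in; it is judged then, once.
Trained networks look in the newest picture that a camera, given by its name, has taken for a name from the list of things; names that differ only in an ending like _2 or _b are one class to them, and where a whole thing is asked for, a point or a joint stands for the part that bears it (a point fixed in the world has none). Each returns a list of dicts, best first, with "p" (0 to 1); they miss things now and then, are a little off and sometimes report something else, mostly with a low value. They report only what shows in the picture. A call takes as long as a camera call. They do not tell look-alikes from the thing itself.
- bot.outline_of(name, camera): "region" (480x640 bool, what is visible of it) and "bbox" ([left, top, right, bottom] in pixels, round what is visible of it).
The state is a dict: "t": time; "qpos": joint angles; "qd": joint speeds; "joint_torque": joint torques, N m; "ee_pos": TCP position; "ee_rot": TCP orientation; "force": force on the tool from outside, world axes, zero at the start; "ft_torque": the same for the moment, N m; "width": finger opening in m; "grip_force": force on a finger pad.
Only numpy, scipy, OpenCV 4.12 (cv2) and the standard library are available. Lean on these libraries where they do the work, as an engineer would, in place of code of your own. Each camera call takes 0.05 s, during which the arm holds its last target. There are 200 camera calls.

### The job

Check the gap of the small sample press: take the tapered gauge (narrow wedge blade, not the wide block blade) by its handle, lay its blade flat on the press bed and slide it straight in, tip first, under the middle of the sprung upper plate until it drags snugly, about 8 N more push than free sliding. Stop there without forcing it and finish while still gripping the gauge, holding it at that depth; leave the other gauge and the sample cup alone.

Things in the scene. Friction and masses are not known exactly. Their poses are not given: they have to be found in the camera images.
- taper_gauge: Loose tapered gauge, 0.09 kg: grey handle block 56 long (x), 14 wide (y), 36 high; steel wedge blade 18 wide, 95 long from the handle's front along +x, 11.5 thick at the handle, 2 at the tip (flat underside, sloping top). Origin: underside, below the handle's middle; x to the tip, z up. Lies flat left or right of the press, blade pointing away from the robot within 20 degrees
- taper_tip (a point): Middle of the tapered blade's tip edge, on the underside: 123 mm along +x from the tapered gauge's origin. Pressing the gauge down on the bed adds drag of its own (friction about 1), so let it rest there lightly, with 1 to 2 N
- block_gauge: The other gauge, to be left alone: the same handle with a wide flat steel blade, 36 wide, 80 long, 10 thick all along (too thick for the gap). Origin and axes as for the tapered one; it lies on the other side of the press
- press_bed: Fixed bed of the press: aluminium plate 190 (x) by 150 (y) by 14 thick. Origin: on its underside, right below the middle of the upper plate's front lip; x is the way the blade goes in (away from the robot, within 13 degrees), z up. The bare bed reaches 105 mm in front of the origin (-x). Two 16 mm posts at x 30, y +-60, joined by a grey bridge; whole height about 72 mm
- press_mouth (a point): Middle of the gap's mouth: on the top of the bed (14 mm above the worktop), right below the front lip of the upper plate; axes as for the bed
- press_plate: Steel upper plate of the press, 60 deep (x), 94 wide, 12 thick, level, between the posts. Moves only up: rests with 2.5 N, then rises 1 mm for each further 6 N. Origin: underside, middle of the front lip. The gap below it is 4.5 to 7.5 mm and varies, so the wedge first touches with its tip 25 to 55 mm in. Snug: the wedge presses on it with about 3 to 12 N
- cup: Small white sample cup, 34 across and 24 high, standing loose between robot and press, to be left alone; origin under its middle
There are look-alikes about, which are no part of the job. Leave any brown look-alike of the taper_gauge alone.

How it is judged:
By the outcome, as a careful person would: the job done as asked, in the order asked, and still so for the second after the job is handed in, while the arm keeps its last pose, push and grip.
It also fails if it takes over 45 s, if anything falls off the work surface, if the arm or the gripper's body presses on something with over 40 N, if the wrist force passes 120 N, or if a joint passes its speed limit or range.

## Working session

There is one attempt and no reset: what is moved stays moved. The work goes in short steps, Python scripts to look and compute and a shell command to move; the robot and the scene stay as the last step left them, time stands still between calls to the robot, and variables do not carry over. Pictures are saved under pics/ and viewed, at most 10 in all, crops included, and the job is handed in when it is done.

```bash
mkdir -p pics
cat > h.py <<'E'
import numpy as np,cv2
from rig import bot
def pts(cam,depth,us,vs):
    c=bot.get_calibration(cam); V=np.array(c["view"])
    xd=(us-c["cx"])/c["fx"]; yd=(vs-c["cy"])/c["fy"]
    x,y=xd.copy(),yd.copy()
    for _ in range(20):
        s=1+c["k1"]*(x*x+y*y); x,y=xd/s,yd/s
    z=depth[vs.astype(int),us.astype(int)]
    P=np.stack([x*z,y*z,z,np.ones_like(z)],-1)
    return (P@np.linalg.inv(V).T)[...,:3], z>0
E
python3 - <<'E'
from h import *
for c in("top","side"):
    im,d=bot.read_camera(c); np.savez(f"{c}.npz",im=im,d=d)
    cv2.imwrite(f"pics/{c}0.png",im[...,::-1])
    for n in("taper_gauge","block_gauge","press_bed","press_plate","cup"):
        for o in bot.outline_of(n,c):
            v,u=np.nonzero(o["region"]); P,ok=pts(c,d,u.astype(float),v.astype(float)); P=P[ok]
            print(c,n,round(o["p"],2),o["bbox"],np.round(np.median(P,0),3) if len(P) else None)
print(bot.get_state())
E
```

```text
top taper_gauge 0.88 [176.0, 207.7, 191.3, 275.7] [0.499 0.323 0.009]
top taper_gauge 0.72 [382.2, 199.9, 428.1, 254.6] [ 0.525 -0.178  0.009]
top block_gauge 0.93 [454.2, 194.1, 487.1, 253.6] [ 0.541 -0.326  0.01 ]
top press_plate 0.72 [289.3, 175.7, 335.2, 205.2] [0.591 0.037 0.033]
top cup 0.6 [246.3, 286.2, 259.7, 301.2] [0.38  0.168 0.01 ]
side taper_gauge 0.66 [317.3, 282.7, 368.6, 318.5] [ 0.508 -0.194  0.011]
side taper_gauge 0.56 [293.0, 177.1, 340.2, 190.4] [0.479 0.319 0.013]
side block_gauge 0.77 [322.1, 337.4, 388.5, 364.9] [ 0.532 -0.332  0.012]
side press_bed 0.68 [305.1, 221.0, 399.5, 265.4] [0.549 0.005 0.014]
side press_plate 0.83 [352.9, 225.6, 383.0, 245.3] [0.593 0.026 0.034]
side cup 0.64 [269.1, 205.4, 280.9, 221.3] [0.382 0.163 0.016]
{'t': 0.6, 'qpos': array([ 5.56994718e+01,  1.48164410e+01,  8.79500654e+01, -2.01779333e-04,
        7.72358422e+01, -1.16197830e+01]), 'qd': array([ 0.03945485,  0.09179727, -0.03256498,  0.02847465, -0.02107975,
       -0.05552647]), 'joint_torque': array([ 1.52990360e-04, -4.45659971e+01, -2.90772378e+01,  5.97349072e-05,
        8.63668356e-04,  2.38834514e-05]), 'ee_pos': array([0.21205288, 0.50746621, 0.25630474]), 'ee_rot': array([-1.79997660e+02, -2.80298566e-04,  1.57319299e+02]), 'force': array([-0.14364167,  0.32115408, -0.04145989]), 'ft_torque': array([ 0.05093339,  0.03648745, -0.01999617]), 'grip_force': 0.0, 'width': 0.08534515068672033}
```

View pics/top0.png

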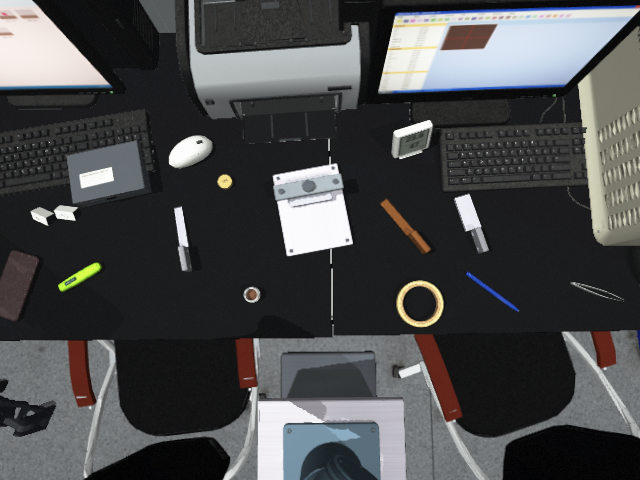

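View pics/side0.png

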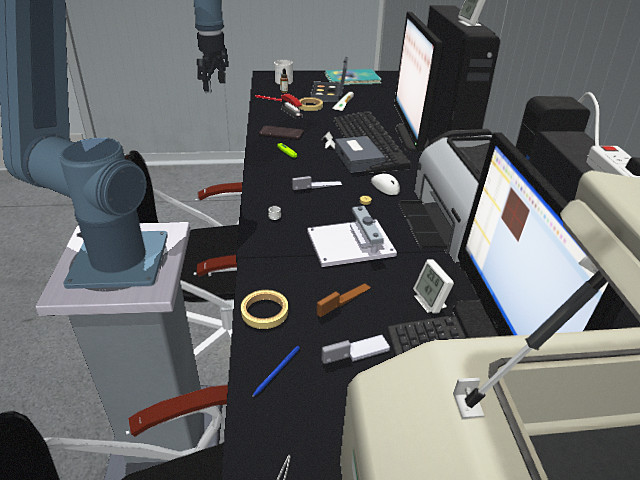

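Candidates for the taper gauge in the top view: grey narrow gauge (183,240), brown look-alike (405,226) and wide-blade block gauge (470,222). I choose (183,240), then check it in a crop and measure it.

Run:
```python
from h import *
D=np.load("top.npz"); im,d=D["im"],D["d"]
a=cv2.resize(im[195:285,150:220],None,fx=5.5,fy=5.5,interpolation=cv2.INTER_CUBIC)
b=cv2.resize(im[155:265,262:362],None,fx=4.0,fy=4.5,interpolation=cv2.INTER_CUBIC)
cv2.imwrite("pics/crop.png",np.hstack([a,b[:a.shape[0]]])[...,::-1])
# all elevated points in windows
for c in("top","side"):
    D=np.load(c+".npz"); d=D["d"]; im=D["im"]
    v,u=np.mgrid[0:480,0:640]; P,ok=pts(c,d,u.ravel().astype(float),v.ravel().astype(float)); col=im.reshape(-1,3).astype(int)
    def box(x0,x1,y0,y1,z0,z1): return ok&(P[:,0]>x0)&(P[:,0]<x1)&(P[:,1]>y0)&(P[:,1]<y1)&(P[:,2]>z0)&(P[:,2]<z1)
    t=box(.42,.53,.2,.42,-.02,.005)&(col.sum(1)<120); print(c,"table z",np.median(P[t,2]))
    g=box(.38,.62,.27,.37,-.02,.06)&(col.sum(1)>200)
    h=g&(P[:,2]>.025); bl=g&(P[:,2]<.02)
    for n,m in(("handle",h),("blade",bl)):
        Q=P[m]; print(n,m.sum(),Q.mean(0).round(4),Q.min(0).round(4),Q.max(0).round(4),np.round(cv2.minAreaRect(Q[:,:2].astype(np.float32)*1000),1) if 0 else cv2.minAreaRect(Q[:,:2].astype(np.float32)*1000))
    m=box(.42,.75,-.12,.15,.006,.022)&(col.sum(1)>300); Q=P[m]
    print("bed",m.sum(),Q.mean(0),cv2.minAreaRect(Q[:,:2].astype(np.float32)*1000))
    m=box(.5,.75,-.12,.15,.055,.085); Q=P[m]
    print("bridge",m.sum(),Q.mean(0),cv2.minAreaRect(Q[:,:2].astype(np.float32)*1000))
    m=box(.5,.75,-.12,.15,.025,.042); Q=P[m]
    print("plate",m.sum(),Q.mean(0),cv2.minAreaRect(Q[:,:2].astype(np.float32)*1000))
```

```text
top table z -0.0006360094167296437
handle 158 [0.4626 0.3171 0.0348] [0.4358 0.3055 0.0251] [0.4903 0.3284 0.0405] ((462.8387756347656, 317.4758605957031), (55.637451171875, 14.666271209716797), 12.314509391784668)
blade 372 [0.5356 0.3324 0.0055] [ 0.4433  0.3064 -0.0032] [0.5875 0.3523 0.0147] ((514.5399780273438, 330.6141662597656), (146.60337829589844, 25.901119232177734), 9.265408515930176)
bed 3895 [0.5525616  0.02830458 0.01360783] ((606.908935546875, 37.66398620605469), (261.6427001953125, 149.7152557373047), 9.851018905639648)
bridge 1084 [0.60976662 0.03787879 0.06288075] ((610.9780883789062, 38.03357696533203), (35.356292724609375, 149.77774047851562), 9.661266326904297)
plate 469 [0.60501341 0.03652178 0.03241642] ((661.92919921875, 56.63068389892578), (162.9970703125, 173.59512329101562), 89.67969512939453)
side table z 0.0012499612513084957
handle 105 [0.4624 0.3167 0.0332] [0.4366 0.3045 0.0251] [0.4903 0.3313 0.0399] ((462.91094970703125, 318.14556884765625), (55.30588150024414, 21.216041564941406), 6.338459491729736)
blade 244 [0.5069 0.3283 0.0085] [ 0.4355  0.3067 -0.002 ] [0.5854 0.3672 0.0195] ((510.0985107421875, 335.90509033203125), (60.45630645751953, 149.87237548828125), 89.20661926269531)
bed 2147 [0.5558952  0.01661678 0.01431812] ((608.54541015625, 40.69610595703125), (266.7029724121094, 155.6452178955078), 8.798062324523926)
bridge 526 [0.61020229 0.0325381  0.0635564 ] ((610.4352416992188, 41.754066467285156), (36.081024169921875, 153.89227294921875), 8.890902519226074)
plate 327 [0.60821786 0.02785538 0.03249086] ((661.5480346679688, 59.035587310791016), (173.86192321777344, 168.64964294433594), 0.10142204165458679)
```

View pics/crop.png

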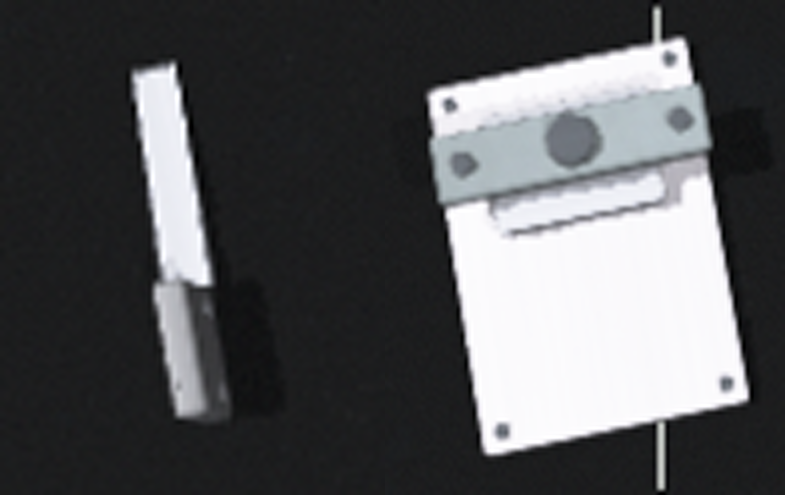

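The crop shows a narrow tapering blade with a grey handle at left, tip at about (179,207) and handle at about (185,260). That is the taper gauge. The press mouth is at about (312,200). Next I refine both poses.

```bash
cat > m.py <<'E'
from h import *
from scipy.optimize import least_squares
def proj(c,P):
    k=bot.get_calibration(c); Q=np.c_[P,np.ones(len(P))]@np.array(k["view"]).T
    x=Q[:,0]/Q[:,2];y=Q[:,1]/Q[:,2];s=1+k["k1"]*(x*x+y*y)
    return np.c_[k["fx"]*x*s+k["cx"],k["fy"]*y*s+k["cy"]]
def edge(gray,c,A,B,nout,pose,w=.012):
    # signed offset (m) of brightness edges from model segment A-B (local), outward normal nout
    res=[]
    th=pose[2];R=np.array([[np.cos(th),-np.sin(th),0],[np.sin(th),np.cos(th),0],[0,0,1]]);t=np.r_[pose[:2],0]
    for s in np.linspace(.1,.9,25):
        M=A+(B-A)*s; o=np.linspace(-w,w,97)
        p=proj(c,(M+o[:,None]*nout)@R.T+t).astype(np.float32)
        I=cv2.remap(gray,p[None,:,0],p[None,:,1],cv2.INTER_LINEAR)[0]
        I=cv2.GaussianBlur(I[None],(9,1),0)[0]
        g=np.gradient(I); k=np.argmin(g)
        if g[k]<-1: res.append((M,o[k],nout))
    return res
def fit(c,im,segs,pose,w=.012):
    gray=cv2.cvtColor(im,cv2.COLOR_RGB2GRAY).astype(np.float32); pose=np.array(pose,float)
    for it in range(5):
        r=[e for A,B,n in segs for e in edge(gray,c,np.array(A,float),np.array(B,float),np.array(n,float),pose,w if it<2 else .006)]
        M=np.array([e[0] for e in r]);o=np.array([e[1] for e in r]);n=np.array([e[2] for e in r])
        # local correction dx,dy,dth
        J=np.c_[n[:,0],n[:,1],n[:,1]*M[:,0]-n[:,0]*M[:,1]]
        x=least_squares(lambda x:J@x-o,np.zeros(3),loss="soft_l1",f_scale=.001).x
        th=pose[2];pose[:2]+=[np.cos(th)*x[0]-np.sin(th)*x[1],np.sin(th)*x[0]+np.cos(th)*x[1]];pose[2]+=x[2]
    return pose,len(r),np.median(abs(J@x-o))
E
python3 - <<'E'
from m import *
bed=[((-.105,-.075,.014),(-.105,.075,.014),(-1,0,0)),((-.1,.075,.014),(-.01,.075,.014),(0,1,0)),((-.1,-.075,.014),(-.01,-.075,.014),(0,-1,0))]
bl=[((.032,.009,.011),(.12,.009,.002),(0,1,0)),((.032,-.009,.011),(.12,-.009,.002),(0,-1,0)),((.123,-.009,.002),(.123,.009,.002),(1,0,0))]
for c in("top","side"):
    im=np.load(c+".npz")["im"]
    for n,s,p in(("bed",bed,(.581,.033,np.radians(9.7))),("gauge",bl,(.463,.3175,np.radians(11)))):
        q,k,e=fit(c,im,s,p,.012 if n=="bed" else .007); print(c,n,q[:2].round(4),np.degrees(q[2]).round(2),k,round(e*1e3,2))
E
```

```text
top bed [0.5817 0.0341] 9.88 75 0.34
top gauge [0.4637 0.317 ] 12.02 75 0.58
side bed [0.5799 0.0381] 9.54 75 0.49
side gauge [0.4625 0.3254] 10.12 75 1.05
```

```bash
cat > go.py <<'E'
import sys
from h import *
# usage: go.py x y z yaw_deg -> shift in current tool axes + twist
s=bot.get_state(); p=s["ee_pos"]; y=np.radians(s["ee_rot"][2]); x=list(map(float,sys.argv[1:5]))
d=np.array(x[:3])-p
t=(np.radians(x[3])-y+np.pi)%(2*np.pi)-np.pi
print("t",s["t"],"pos",p.round(4),"rot",s["ee_rot"].round(2),"F",s["force"].round(2))
print("shift mm",np.round([1e3*(np.cos(y)*d[0]+np.sin(y)*d[1]),1e3*(np.sin(y)*d[0]-np.cos(y)*d[1]),-1e3*d[2]],1),"twist",round(-t,4))
E
python3 -m jog '[[[-0.0378,-0.0101,0.01],0],[[-0.0378,-0.0101,0.01],0],[[-0.0378,-0.0101,0.01],0],[[-0.0378,-0.0101,0.01],0],[[-0.0378,-0.0101,0.01],0],[[-0.0378,-0.0101,0.01],0],[[-0.0378,-0.0101,0.01],0],[[-0.0378,-0.0101,0.01],0]]' 0 && python3 -m jog '[[[0,0,0],-0.12],[[0,0,0],-0.12],[[0,0,0],-0.12],[[0,0,0],-0.12],[[0,0,0],-0.126],[[0,0,0],0],[[0,0,0],0],[[0,0,0],0]]' && python3 go.py .4596 .3162 .033 192
```

```text
t: 1.4
ee_pos: [0.4611, 0.3153, 0.1761]
ee_rot: [180.0, 0.0, 157.3]
force: [-0.3, 0.2, -0.5]
width: 0.0855
grip_force: 0.0
t: 2.2
ee_pos: [0.4599, 0.3164, 0.1763]
ee_rot: [180.0, 0.0, -168.1]
force: [-0.2, -0.0, 0.6]
width: 0.0851
grip_force: 0.0
t 2.2 pos [0.4599 0.3164 0.1763] rot [ 180.      0.   -168.09] F [-0.21 -0.03  0.61]
shift mm [ 3.000e-01 -1.000e-01  1.433e+02] twist -0.0016
```

```bash
python3 -m jog '[[[0,0,0.022],0],[[0,0,0.022],0],[[0,0,0.022],0],[[0,0,0.022],0],[[0,0,0.02],0],[[0,0,0.02],0],[[0,0,0.015],0],[[0,0,0],0]]' && python3 -m jog '[[[0,0,0],0],[[0,0,0],0],[[0,0,0],0],[[0,0,0],0],[[0,0,0],0],[[0,0,0],0],[[0,0,0],0],[[0,0,0],0]]' 1 60
```

```text
t: 3.0
ee_pos: [0.4584, 0.3157, 0.0313]
ee_rot: [-180.0, -0.2, -168.0]
force: [-1.0, -0.5, -0.4]
width: 0.0853
grip_force: 0.0
t: 3.8
ee_pos: [0.4604, 0.3167, 0.0341]
ee_rot: [180.0, 0.1, -168.0]
force: [-1.0, 0.3, 6.3]
width: 0.0128
grip_force: 59.4
```

```bash
python3 -m jog '[[[0,0,-0.01],0],[[0,0,-0.015],0],[[0,0,-0.015],0],[[0,0,-0.015],0],[[0,0,-0.015],0],[[0,0,-0.01],0],[[0,0,0],0],[[0,0,0],0]]' && python3 go.py .4317 .0081 .114 189.8
```

```text
t: 4.6
ee_pos: [0.4597, 0.3162, 0.1131]
ee_rot: [-180.0, -0.0, -168.0]
force: [-0.2, -0.6, -1.4]
width: 0.013
grip_force: 58.7
t 4.6 pos [0.4597 0.3162 0.1131] rot [-1.8000e+02 -1.0000e-02 -1.6795e+02] F [-0.18 -0.64 -1.42]
shift mm [  91.7 -295.5   -0.9] twist 0.0392
```

```bash
python3 -m jog '[[[0.01,-0.03,0],0],[[0.0133,-0.043,0],0],[[0.0133,-0.043,0],0],[[0.0133,-0.043,0],0],[[0.0133,-0.043,0],0],[[0.0133,-0.043,0],0],[[0.0133,-0.043,0],0],[[0.002,-0.0075,0],0]]' && python3 -m jog '[[[0,0,0],0.0392],[[0,0,0.008],0],[[0,0,0.01],0],[[0,0,0.01],0],[[0,0,0.005],0],[[0,0,0],0],[[0,0,0],0],[[0,0,0],0]]'
python3 - <<'E'
from m import *
im,d=bot.read_camera("top"); s=bot.get_state(); print(s["ee_pos"],s["ee_rot"],s["force"])
im2,d2=bot.read_camera("side"); np.savez("st.npz",im=im,d=d,im2=im2)
p=s["ee_pos"]; z=p[2]-.034; a=np.radians(s["ee_rot"][2]-180)
bl=[((.06,.009,z+.009),(.12,.009,z+.002),(0,1,0)),((.06,-.009,z+.009),(.12,-.009,z+.002),(0,-1,0))]
A=cv2.resize(im[170:270,260:360],None,fx=5,fy=5,interpolation=cv2.INTER_CUBIC)
B=im2[190:290,270:420];B=cv2.resize(B,(300*1,500*0+200),interpolation=cv2.INTER_CUBIC)
cv2.imwrite("pics/st.png",np.hstack([A,np.vstack([B,np.zeros((300,300,3),np.uint8)])])[...,::-1])
E
python3 go.py .4317 .0081 .066 189.8
```

```text
t: 5.4
ee_pos: [0.4311, 0.0045, 0.1127]
ee_rot: [-180.0, -0.1, -168.2]
force: [-0.4, 0.1, -0.1]
width: 0.0128
grip_force: 58.8
t: 6.2
ee_pos: [0.4321, 0.0083, 0.0805]
ee_rot: [-180.0, 0.0, -170.2]
force: [-0.5, 0.4, -0.2]
width: 0.013
grip_force: 58.8
[0.43210584 0.0082006  0.08062327] [-1.79981570e+02  3.95954170e-02 -1.70186674e+02] [ 0.20925043 -0.02310774 -0.29190413]
t 6.3 pos [0.4321 0.0082 0.0807] rot [-1.7998e+02  5.0000e-02 -1.7019e+02] F [ 0.55  0.7  -0.95]
shift mm [ 0.4  0.  14.7] twist 0.0001
```

View pics/st.png

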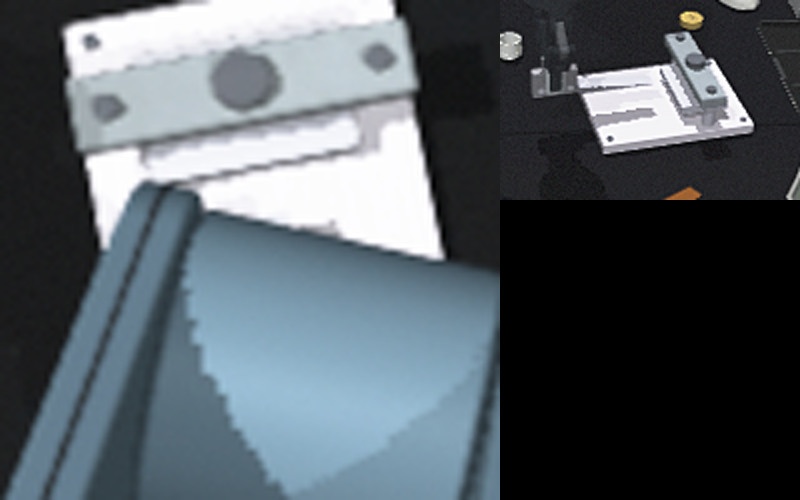

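The top view is blocked by the arm. In the side crop the gauge is held level over the bed, its blade pointing at the plate. I recheck the bed with the side camera, using its true visible edges, and the bridge's top edges from the top camera.

Run:
```python
from m import *
print(np.linalg.inv(np.array(bot.get_calibration("side")["view"]))[:3,3],np.linalg.inv(np.array(bot.get_calibration("top")["view"]))[:3,3])
S=np.load("side.npz");T=np.load("top.npz")
for z in(0,.014):
    bed=[((-.105,-.075,.014),(-.105,.075,.014),(-1,0,0)),((-.1,.075,.014),(-.01,.075,.014),(0,1,0)),((-.1,-.075,z),(.08,-.075,z),(0,-1,0))]
    q,k,e=fit("side",S["im"],bed,(.581,.034,np.radians(9.8)),.008); print("side",z,q[:2].round(4),np.degrees(q[2]).round(2),k,e*1e3)
back=[((.085,-.07,.014),(.085,.07,.014),(1,0,0)),((-.105,-.07,.014),(-.105,.07,.014),(-1,0,0)),((-.1,.075,.014),(-.01,.075,.014),(0,1,0)),((-.1,-.075,.014),(-.01,-.075,.014),(0,-1,0))]
q,k,e=fit("top",T["im"],back,(.581,.034,np.radians(9.8)),.008); print("top",q[:2].round(4),np.degrees(q[2]).round(2),k,e*1e3)
```

```text
[ 0.3923972  -0.99292863  0.76265921] [0.36372944 0.00705059 0.98918519]
side 0 [0.5794 0.0397] 10.23 75 0.7236673953597454
side 0.014 [0.5798 0.0381] 9.52 73 0.6417834453937574
top [0.5822 0.0342] 9.8 100 0.5045242881883241
```

```bash
cat > f.py <<'E'
from rig import bot
import numpy as np
F=[];p=[]
for i in range(6):
    bot.read_camera("side"); s=bot.get_state(); F.append(s["force"]);p.append(s["ee_pos"])
F=np.mean(F,0);p=np.mean(p,0);a=np.radians(9.8);u=np.array([np.cos(a),np.sin(a)]);n=np.array([-u[1],u[0]])
d=p[:2]-[.581,.0353]
print("t",s["t"],"TCP bed x,y mm",(d@u*1e3).round(2),(d@n*1e3).round(2),"z",(p[2]*1e3).round(2),"rot",s["ee_rot"].round(2),"F in,lat,z",(F[:2]@u).round(2),(F[:2]@n).round(2),F[2].round(2),"torque",s["ft_torque"].round(2))
E
python3 -m jog '[[[0,0.0013,0.004],0],[[0,0,0.006],0],[[0,0,0.006],0],[[0,0,0.006],0],[[0,0,0.004],0],[[0,0,0.003],0],[[0,0,0],0],[[0,0,0],0]]' && python3 f.py && python3 -m jog '[[[0,0,0.0005],0],[[0,0,0.0005],0],[[0,0,0.0005],0],[[0,0,0],0],[[0,0,0],0],[[0,0,0],0],[[0,0,0],0],[[0,0,0],0]]' && python3 f.py
```

```text
t: 7.1
ee_pos: [0.4316, 0.0095, 0.0513]
ee_rot: [180.0, -0.0, -170.2]
force: [0.1, -0.1, -0.1]
width: 0.0129
grip_force: 58.8
t 7.4 TCP bed x,y mm -151.49 -0.08 z 51.49 rot [-1.7999e+02  2.0000e-02 -1.7020e+02] F in,lat,z -0.25 -0.19 -0.82 torque [-0.   -0.01 -0.01]
t: 8.2
ee_pos: [0.4316, 0.0095, 0.0498]
ee_rot: [-180.0, 0.0, -170.2]
force: [0.7, 0.1, -1.1]
width: 0.0131
grip_force: 58.8
t 8.5 TCP bed x,y mm -151.66 -0.0 z 49.82 rot [ 180.    -0.  -170.2] F in,lat,z -0.29 -0.43 -0.83 torque [-0.01 -0.02  0.01]
```

```bash
python3 -m jog '[[[0,0,0.0005],0],[[0,0,0.0005],0],[[0,0,0],0],[[0,0,0],0],[[0,0,0],0],[[0,0,0],0],[[0,0,0],0],[[0,0,0],0]]' && python3 f.py && python3 -m jog '[[[0,0,0.0005],0],[[0,0,0],0],[[0,0,0],0],[[0,0,0],0],[[0,0,0],0],[[0,0,0],0],[[0,0,0],0],[[0,0,0],0]]' && python3 f.py
```

```text
t: 9.3
ee_pos: [0.4315, 0.0095, 0.0488]
ee_rot: [-180.0, -0.0, -170.2]
force: [0.1, 0.1, -0.9]
width: 0.0129
grip_force: 58.8
t 9.6 TCP bed x,y mm -151.65 -0.01 z 48.82 rot [-180.     0.  -170.2] F in,lat,z 0.22 0.03 -0.85 torque [-0.1   0.04 -0.07]
t: 10.4
ee_pos: [0.4316, 0.0095, 0.0483]
ee_rot: [180.0, 0.0, -170.2]
force: [-0.3, -1.0, -1.0]
width: 0.013
grip_force: 58.8
t 10.7 TCP bed x,y mm -151.66 -0.01 z 48.31 rot [ 180.    -0.  -170.2] F in,lat,z 0.36 0.05 -0.9 torque [-0.01  0.03 -0.03]
```

```bash
python3 -m jog '[[[0,0,0.0003],0],[[0,0,0],0],[[0,0,0],0],[[0,0,0],0],[[0,0,0],0],[[0,0,0],0],[[0,0,0],0],[[0,0,0],0]]' && python3 f.py && python3 -m jog '[[[0,0,0.0003],0],[[0,0,0],0],[[0,0,0],0],[[0,0,0],0],[[0,0,0],0],[[0,0,0],0],[[0,0,0],0],[[0,0,0],0]]' && python3 f.py
```

```text
t: 11.5
ee_pos: [0.4316, 0.0095, 0.048]
ee_rot: [-180.0, 0.0, -170.2]
force: [-0.1, -0.2, 0.4]
width: 0.0126
grip_force: 59.0
t 11.8 TCP bed x,y mm -151.65 -0.01 z 48.03 rot [-180.    -0.  -170.2] F in,lat,z -0.46 -0.3 1.03 torque [-0.    0.05  0.03]
t: 12.6
ee_pos: [0.4315, 0.0094, 0.0479]
ee_rot: [-180.0, 0.0, -170.2]
force: [-2.9, -0.7, 5.6]
width: 0.0128
grip_force: 59.7
t 12.9 TCP bed x,y mm -151.7 -0.01 z 47.86 rot [-179.99   -0.   -170.2 ] F in,lat,z -2.45 0.14 5.45 torque [-0.03  0.14 -0.  ]
```

```bash
python3 -m jog '[[[0,0,-0.0003],0],[[-0.004,0,0],0],[[-0.006,0,0],0],[[-0.006,0,0],0],[[-0.006,0,0],0],[[-0.005,0,0],0],[[-0.003,0,0],0],[[0,0,0],0]]' && python3 f.py && python3 -m jog '[[[-0.002,0,0],0],[[-0.002,0,0],0],[[-0.002,0,0],0],[[-0.002,0,0],0],[[-0.002,0,0],0],[[0,0,0],0],[[0,0,0],0],[[0,0,0],0]]' && python3 f.py
```

```text
t: 13.7
ee_pos: [0.4611, 0.0147, 0.048]
ee_rot: [180.0, -0.0, -170.2]
force: [-2.9, -0.8, 5.8]
width: 0.0127
grip_force: 59.6
t 14.0 TCP bed x,y mm -121.66 0.11 z 48.04 rot [ 1.7999e+02 -2.0000e-02 -1.7020e+02] F in,lat,z -2.32 0.17 4.74 torque [0.05 0.29 0.03]
t: 14.8
ee_pos: [0.4705, 0.0164, 0.048]
ee_rot: [180.0, -0.1, -170.2]
force: [-3.0, -0.1, 6.2]
width: 0.013
grip_force: 59.8
t 15.1 TCP bed x,y mm -112.1 0.15 z 48.03 rot [ 1.7998e+02 -7.0000e-02 -1.7020e+02] F in,lat,z -3.5 0.64 6.84 torque [-0.07  0.44 -0.01]
```

```bash
python3 -m jog '[[[0,0,-0.0003],0],[[-0.001,0,0],0],[[-0.001,0,0],0],[[-0.001,0,0],0],[[0,0,0],0],[[0,0,0],0],[[0,0,0],0],[[0,0,0],0]]' && python3 f.py
```

```text
t: 15.9
ee_pos: [0.4739, 0.0168, 0.0483]
ee_rot: [180.0, -0.0, -170.2]
force: [1.3, -0.1, -1.5]
width: 0.0132
grip_force: 58.8
t 16.2 TCP bed x,y mm -108.67 -0.0 z 48.32 rot [-180.     0.  -170.2] F in,lat,z -0.03 0.27 -0.81 torque [ 0.   -0.   -0.01]
```

```bash
python3 -m jog '[[[0,0,0.00015],0],[[-0.001,0,0],0],[[-0.001,0,0],0],[[-0.001,0,0],0],[[0,0,0],0],[[0,0,0],0],[[0,0,0],0],[[0,0,0],0]]' && python3 f.py
```

```text
t: 17.0
ee_pos: [0.4769, 0.0173, 0.0482]
ee_rot: [-180.0, 0.0, -170.2]
force: [-1.0, 0.1, -1.5]
width: 0.0129
grip_force: 58.9
t 17.3 TCP bed x,y mm -105.65 -0.01 z 48.17 rot [-180.     0.  -170.2] F in,lat,z -0.07 -0.53 -0.59 torque [-0.02 -0.04  0.03]
```

```bash
python3 -m jog '[[[0,0,0.00007],0],[[-0.001,0,0],0],[[-0.001,0,0],0],[[-0.001,0,0],0],[[-0.001,0,0],0],[[0,0,0],0],[[0,0,0],0],[[0,0,0],0]]' && python3 f.py
```

```text
t: 18.1
ee_pos: [0.4809, 0.018, 0.0481]
ee_rot: [-180.0, 0.0, -170.2]
force: [0.6, -0.6, -1.1]
width: 0.0126
grip_force: 58.8
t 18.4 TCP bed x,y mm -101.61 -0.02 z 48.11 rot [-180.     0.  -170.2] F in,lat,z 0.1 -0.02 -0.57 torque [-0.05 -0.04  0.01]
```

```bash
python3 -m jog '[[[0,0,0.00006],0],[[-0.001,0,0],0],[[-0.001,0,0],0],[[-0.001,0,0],0],[[0,0,0],0],[[0,0,0],0],[[0,0,0],0],[[0,0,0],0]]' && python3 f.py
```

```text
t: 19.2
ee_pos: [0.484, 0.0185, 0.0481]
ee_rot: [-180.0, 0.0, -170.2]
force: [-0.4, 0.8, 1.1]
width: 0.0129
grip_force: 59.0
t 19.5 TCP bed x,y mm -98.48 -0.01 z 48.07 rot [-1.800e+02  2.000e-02 -1.702e+02] F in,lat,z 0.14 0.55 0.42 torque [ 0.06 -0.05  0.04]
```

```bash
python3 -m jog '[[[-0.001,0,0],0],[[-0.001,0,0],0],[[-0.001,0,0],0],[[-0.001,0,0],0],[[0,0,0],0],[[0,0,0],0],[[0,0,0],0],[[0,0,0],0]]' && python3 f.py
```

```text
t: 20.3
ee_pos: [0.4878, 0.0192, 0.0481]
ee_rot: [-180.0, 0.0, -170.2]
force: [-2.2, 0.5, 4.6]
width: 0.0132
grip_force: 59.4
t 20.6 TCP bed x,y mm -94.57 0.0 z 48.06 rot [-1.800e+02  1.000e-02 -1.702e+02] F in,lat,z -2.37 0.3 3.92 torque [ 0.07  0.3  -0.05]
```

```bash
python3 -m jog '[[[0,0,-0.00012],0],[[-0.001,0,0],0],[[-0.001,0,0],0],[[-0.001,0,0],0],[[0,0,0],0],[[0,0,0],0],[[0,0,0],0],[[0,0,0],0]]' && python3 f.py
```

```text
t: 21.4
ee_pos: [0.4909, 0.0197, 0.0481]
ee_rot: [-180.0, 0.0, -170.2]
force: [0.9, 0.1, -0.5]
width: 0.013
grip_force: 58.9
t 21.7 TCP bed x,y mm -91.6 -0.02 z 48.12 rot [-180.    -0.  -170.2] F in,lat,z -0.01 0.09 -0.76 torque [-0.01 -0.04  0.  ]
```

```bash
python3 -m jog '[[[0,0,0.00004],0],[[-0.001,0,0],0],[[-0.001,0,0],0],[[-0.001,0,0],0],[[-0.001,0,0],0],[[0,0,0],0],[[0,0,0],0],[[0,0,0],0]]' && python3 f.py
```

```text
t: 22.5
ee_pos: [0.4947, 0.0204, 0.0481]
ee_rot: [-180.0, 0.0, -170.2]
force: [-0.0, 1.4, -1.2]
width: 0.013
grip_force: 58.9
t 22.8 TCP bed x,y mm -87.64 -0.02 z 48.13 rot [-1.800e+02  1.000e-02 -1.702e+02] F in,lat,z 0.36 0.03 -0.48 torque [-0.03 -0.08  0.02]
```

```bash
python3 -m jog '[[[0,0,0.00003],0],[[-0.001,0,0],0],[[-0.001,0,0],0],[[-0.001,0,0],0],[[-0.001,0,0],0],[[0,0,0],0],[[0,0,0],0],[[0,0,0],0]]' && python3 f.py
```

```text
t: 23.6
ee_pos: [0.4987, 0.021, 0.0481]
ee_rot: [-180.0, 0.0, -170.2]
force: [0.8, -0.0, -0.4]
width: 0.0129
grip_force: 58.9
t 23.9 TCP bed x,y mm -83.6 -0.03 z 48.09 rot [-1.8000e+02  1.0000e-02 -1.7021e+02] F in,lat,z 0.27 0.13 -0.25 torque [-0.04 -0.03  0.02]
```

Tip is about 43 mm in, free sliding is about 0 N and downward contact about 0.6 N. I continue.

```bash
python3 -m jog '[[[0,0,0.00002],0],[[-0.001,0,0],0],[[-0.001,0,0],0],[[-0.001,0,0],0],[[-0.001,0,0],0],[[0,0,0],0],[[0,0,0],0],[[0,0,0],0]]' && python3 f.py
```

```text
t: 24.7
ee_pos: [0.5027, 0.0217, 0.0481]
ee_rot: [-180.0, 0.0, -170.2]
force: [-0.0, 1.2, -0.7]
width: 0.0131
grip_force: 58.9
t 25.0 TCP bed x,y mm -79.49 -0.04 z 48.08 rot [-1.7999e+02  1.0000e-02 -1.7020e+02] F in,lat,z 0.5 0.22 -0.29 torque [ 0.05 -0.09  0.02]
```

```bash
python3 -m jog '[[[0,0,0.00002],0],[[-0.001,0,0],0],[[-0.001,0,0],0],[[-0.001,0,0],0],[[-0.001,0,0],0],[[0,0,0],0],[[0,0,0],0],[[0,0,0],0]]' && python3 f.py
```

```text
t: 25.8
ee_pos: [0.5066, 0.0225, 0.0481]
ee_rot: [180.0, 0.0, -170.2]
force: [-1.3, -0.2, 1.6]
width: 0.0128
grip_force: 59.2
t 26.1 TCP bed x,y mm -75.51 0.0 z 48.07 rot [ 1.800e+02  2.000e-02 -1.702e+02] F in,lat,z -1.16 0.55 2.0 torque [ 0.05  0.07 -0.02]
```

```bash
python3 -m jog '[[[0,0,-0.00004],0],[[-0.001,0,0],0],[[-0.001,0,0],0],[[0,0,0],0],[[0,0,0],0],[[0,0,0],0],[[0,0,0],0],[[0,0,0],0]]' && python3 f.py
```

```text
t: 26.9
ee_pos: [0.5085, 0.0227, 0.0481]
ee_rot: [-180.0, 0.0, -170.2]
force: [-0.8, 1.0, 1.2]
width: 0.0128
grip_force: 59.1
t 27.2 TCP bed x,y mm -73.54 -0.06 z 48.07 rot [-1.800e+02  1.000e-02 -1.702e+02] F in,lat,z -0.45 -0.25 1.54 torque [-0.04  0.03  0.03]
```

```bash
python3 -m jog '[[[0,0,-0.00002],0],[[-0.001,0,0],0],[[-0.001,0,0],0],[[0,0,0],0],[[0,0,0],0],[[0,0,0],0],[[0,0,0],0],[[0,0,0],0]]' && python3 f.py
```

```text
t: 28.0
ee_pos: [0.5105, 0.0231, 0.0481]
ee_rot: [-180.0, 0.0, -170.2]
force: [-0.5, 0.1, -1.3]
width: 0.0133
grip_force: 58.9
t 28.3 TCP bed x,y mm -71.55 -0.04 z 48.08 rot [-1.800e+02  1.000e-02 -1.702e+02] F in,lat,z 0.27 0.34 -0.62 torque [ 0.01 -0.1  -0.02]
```

```bash
python3 -m jog '[[[0,0,0.00002],0],[[-0.001,0,0],0],[[-0.001,0,0],0],[[0,0,0],0],[[0,0,0],0],[[0,0,0],0],[[0,0,0],0],[[0,0,0],0]]' && python3 f.py
```

```text
t: 29.1
ee_pos: [0.5121, 0.0234, 0.0481]
ee_rot: [180.0, -0.0, -170.2]
force: [-2.6, -0.9, 2.4]
width: 0.0132
grip_force: 59.3
t 29.4 TCP bed x,y mm -69.92 0.06 z 48.06 rot [ 1.7999e+02 -3.0000e-02 -1.7020e+02] F in,lat,z -3.49 0.07 3.41 torque [-0.07  0.44  0.03]
```

```bash
python3 -m jog '[[[0,0,-0.00006],0],[[-0.0005,0,0],0],[[-0.0005,0,0],0],[[0,0,0],0],[[0,0,0],0],[[0,0,0],0],[[0,0,0],0],[[0,0,0],0]]' && python3 f.py
```

```text
t: 30.2
ee_pos: [0.5126, 0.0236, 0.0481]
ee_rot: [180.0, -0.1, -170.2]
force: [-6.2, -1.0, 3.9]
width: 0.013
grip_force: 59.7
t 30.5 TCP bed x,y mm -69.38 0.07 z 48.07 rot [ 1.7999e+02 -9.0000e-02 -1.7019e+02] F in,lat,z -6.4 -0.54 4.99 torque [-0.19  0.75  0.04]
```

```bash
python3 -m jog '[[[0,0,-0.0001],0],[[-0.0005,0,0],0],[[0,0,0],0],[[0,0,0],0],[[0,0,0],0],[[0,0,0],0],[[0,0,0],0],[[0,0,0],0]]' && python3 f.py
```

```text
t: 31.3
ee_pos: [0.5128, 0.0236, 0.0481]
ee_rot: [180.0, -0.1, -170.2]
force: [-6.0, -1.9, 5.9]
width: 0.0128
grip_force: 59.7
t 31.6 TCP bed x,y mm -69.2 0.11 z 48.06 rot [ 1.7998e+02 -1.3000e-01 -1.7020e+02] F in,lat,z -6.62 -0.7 5.01 torque [-0.26  0.79 -0.02]
```

```bash
python3 -m jog '[[[0,0,-0.0001],0],[[0,0,-0.0001],0],[[0,0,0],0],[[0,0,0],0],[[0,0,0],0],[[0,0,0],0],[[0,0,0],0],[[0,0,0],0]]' && python3 f.py
```

```text
t: 32.4
ee_pos: [0.513, 0.0237, 0.0481]
ee_rot: [180.0, -0.1, -170.2]
force: [-5.4, -2.1, 3.3]
width: 0.0129
grip_force: 59.4
t 32.7 TCP bed x,y mm -68.98 0.13 z 48.07 rot [ 1.7998e+02 -1.1000e-01 -1.7020e+02] F in,lat,z -5.28 -0.13 2.3 torque [-0.17  0.64 -0.06]
```

```bash
python3 -m jog '[[[-0.0004,0,-0.0001],0],[[-0.0005,0,0],0],[[0,0,0],0],[[0,0,0],0],[[0,0,0],0],[[0,0,0],0],[[0,0,0],0],[[0,0,0],0]]' && python3 f.py
```

```text
t: 33.5
ee_pos: [0.5137, 0.0239, 0.0481]
ee_rot: [180.0, -0.1, -170.2]
force: [-5.7, -1.4, 2.6]
width: 0.0129
grip_force: 59.3
t 33.8 TCP bed x,y mm -68.31 0.21 z 48.07 rot [ 1.7997e+02 -1.3000e-01 -1.7020e+02] F in,lat,z -5.98 -0.31 2.12 torque [-0.23  0.69 -0.01]
```

```bash
python3 -m jog '[[[-0.0005,0,-0.00005],0],[[-0.0005,0,0],0],[[-0.0005,0,0],0],[[0,0,0],0],[[0,0,0],0],[[0,0,0],0],[[0,0,0],0],[[0,0,0],0]]' && python3 f.py
```

```text
t: 34.6
ee_pos: [0.5147, 0.0241, 0.0481]
ee_rot: [180.0, -0.2, -170.2]
force: [-6.4, -1.9, 4.4]
width: 0.0133
grip_force: 59.4
t 34.9 TCP bed x,y mm -67.26 0.31 z 48.07 rot [ 179.96   -0.19 -170.19] F in,lat,z -7.22 -0.49 3.61 torque [-0.22  0.84  0.01]
```

```bash
python3 -m jog '[[[-0.0005,0,-0.0001],0],[[-0.0005,0,-0.0001],0],[[-0.0005,0,0],0],[[-0.0004,0,0],0],[[0,0,0],0],[[0,0,0],0],[[0,0,0],0],[[0,0,0],0]]' && python3 f.py
```

```text
t: 35.7
ee_pos: [0.5161, 0.0245, 0.0481]
ee_rot: [179.9, -0.2, -170.2]
force: [-7.4, -1.5, 3.7]
width: 0.0133
grip_force: 59.4
t 36.0 TCP bed x,y mm -65.81 0.42 z 48.08 rot [ 179.95   -0.24 -170.19] F in,lat,z -8.17 -0.39 3.15 torque [-0.27  0.95  0.  ]
```

```bash
python3 -m jog '[[[-0.0005,0,-0.0001],0],[[-0.0005,0,-0.0001],0],[[-0.0005,0,-0.00005],0],[[-0.0003,0,0],0],[[0,0,0],0],[[0,0,0],0],[[0,0,0],0],[[0,0,0],0]]' && python3 f.py
```

```text
t: 36.8
ee_pos: [0.5174, 0.0249, 0.0481]
ee_rot: [179.9, -0.3, -170.2]
force: [-10.3, -2.9, 1.9]
width: 0.0128
grip_force: 59.3
t 37.1 TCP bed x,y mm -64.42 0.55 z 48.1 rot [ 179.93   -0.29 -170.19] F in,lat,z -9.03 -0.22 2.12 torque [-0.24  0.98 -0.07]
```

```bash
python3 -c "from rig import bot; print(bot.sign_off())"
```

```text
the job is handed in; nothing more can be done
None
```

I slid the taper gauge in under the middle of the plate until it pushed back with about 9 N (about 8 N above free sliding), with its tip roughly 62 mm in, and handed the job in at 37 s, still gripping and holding it there; at the end it pressed on the bed with about 3 N, over the 1–2 N asked.

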